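Catch the cuvette reader's falling cover and lower it shut

TASK

The cover of the cuvette reader stands open, leaning back, and its tired hinge lets it drop: tip it forward with the fingers until it starts to fall by itself, catch it from below on a finger while it is still well open and bring it to a stop, then lower it slowly on the finger until it is fully shut, without letting it drop on the rim. Do not pinch or force the cover, and leave everything that stands around the reader and on its rear deck where it is; finish clear of it all.

Things in the scene. Friction and masses are not known exactly. Their poses are not given: they have to be found in the camera images.
- reader: white cuvette reader, fixed. Origin: centre of the underside of its front part; x axis from front to rear (the front looks about to the robot's right), y to its left, z up. Front part: open well, x -75 to +75 mm, 200 mm wide, 85 mm high, walls 8 mm. Rear deck: x +75 to +155 mm, 70 mm high; two hinge lugs 86 mm high at x = +84 mm. Before the upright front face 50 mm are free, then come two low boxes
- lid (a joint): angle of the cover, rad: 0 shut (level), 1.57 upright, 1.8 back on its stop. Hinge damping 0.6 N m s/rad, friction 0.05 N m; cover 0.4 kg (x 0.85 to 1.15). Left alone it stays put between about 1.45 and 1.7, sinks back above that, and below about 1.4 falls shut: slowly at first, some 4 to 6 s from 1.3 rad, arriving at 0.4 to 0.6 rad/s
- lid_edge (a point): middle of the free edge, on the inner side (underside when shut), of the cover: a plain grey plate 180 mm from hinge to edge, 190 mm wide, 8 mm thick. Its x axis points from edge to hinge, y along the edge, z out of the outer face. When shut the edge overhangs the front face by 30 mm, 86 mm above the bench, so a slanting finger can stay under it all the way down
- lid_hinge (a point): middle of the hinge axis, 86 mm above the bench, at x = +75 mm of the reader; the axis runs along the reader's y
- tube_rack: white rack of capped glass tubes, 60 x 130 mm, 90 mm high, loose; origin at the centre of its underside
- reagent: amber bottle, 52 mm wide, 110 mm high, loose; origin at the centre of its underside
- beaker: open glass beaker, 64 mm wide, 80 mm high, loose; origin at the centre of its underside
- deck_jar: small white jar, 32 mm wide, 35 mm high, loose, standing on the reader's rear deck; origin at the centre of its underside
- slide_box: closed grey slide box, 45 x 90 mm, 32 mm high, loose, before the reader's front; origin at the centre of its underside
- tip_box: closed clear pipette-tip box, 60 x 90 mm, 45 mm high, loose, before the reader's front; origin at the centre of its underside

How it is judged:
On the way, in this order (a step that is already met when the one before it is completed fails the run):
1. the cover is tipped forward over its balance (value of joint lid below 1.4 rad).
2. the cover is caught on a finger while still well open (more than 0.3 rad) and stopped (slower than 0.15 rad/s) (value of joint lid between 0.3 and 1.35 rad and contact force between the fingers and lid_c0 above 0.3 N and velocity of joint lid between -0.15 and 0.6 rad/s and (value of joint lid below 0.9 rad or z of the grasp point in the frame of lid_edge below -0.003 m)), for 0.15 s.
At the end, for the whole second after the job is handed in: the cover is fully shut (hinge under 0.03 rad), untouched, and every bystander is within 30 mm of where it stood (value of joint lid below 0.03 rad and contact force between the fingers and lid_c0 below 0.1 N and distance of each of tube_rack, reagent, beaker, deck_jar, slide_box, tip_box from where it was at the start of the episode below 0.03 m).
It fails at once if the cover drops shut: faster than 0.3 rad/s within its last 0.25 rad (a drop of the last 0.04 rad is let pass) (value of joint lid between 0.04 and 0.25 rad and velocity of joint lid below -0.3 rad/s).
It fails at once if the cover is forced: more than 40 N (contact force between the fingers and lid_c0 above 40 N).
It fails at once if the cover is pinched between the fingers (contact force between the fingers and lid_c0 above 3 N and z of the grasp point in the frame of lid_edge between 0.001 and 0.007 m and x of the grasp point in the frame of lid_edge between 0.002 and 0.18 m and y of the grasp point in the frame of lid_edge between -0.095 and 0.095 m).
It fails at once if a bystander is pushed, lifted or carried off (over 40 mm) (distance of any of tube_rack, reagent, beaker, deck_jar, slide_box, tip_box from where it was at the start of the episode above 0.04 m).
It also fails if it takes over 64 s, if anything falls off the work surface, if the arm or the gripper's body presses on something with over 40 N, if the wrist force passes 120 N, or if a joint passes its speed limit or range.

ROBOT

A 6-joint arm with a two-finger parallel gripper is mounted at the origin on the work surface. World frame = base frame: x ahead of the robot, y to its left, z up, the work surface at z = 0. Lengths are in m, angles in rad, forces in N, time in s.
With the tool pointing down it reaches from about 0.4 to 0.925 m from the base axis. Payload 12.5 kg.
Tool frame: the origin (TCP) lies between the finger pads; the fingertips stand 22 mm ahead of it and the grasp point (between the pads) lies 3 mm ahead of it; z points along the fingers, y is the line along which they close (so a half turn about z gives the same grasp; the last joint's range is limited). The gripper opens to 95 mm and grips with 3 to 60 N. Pads are 20 mm wide; open, the fingers measure 119 mm over their backs; the gripper's body (75 mm by 180 mm) begins 59 mm behind the grasp point.
Start: joints at [-1.297, 0.491, 1.559, -0, 1.092, -0.106], TCP at [0.232, -0.58, 0.237] pointing down, gripper open.
Joint ranges: [-3.1, 3.1], [-0.84, 2.19], [0.05, 2.79], [-1.13, 4.28], [0.06, 2.93], [-2.69, 2.69]. Speed limits (rad/s): [2.22, 2.22, 2.79, 3.14, 3.14, 3.14].

INTERFACE

Orientations are given as a unit quaternion [w, x, y, z].
In Python, from workcell import read_state, viewer, order gives the robot as it stands.
- The arm moves only by the tool drive_tool, never from a script. Its argument "steps" is text: rows parted by semicolons, each of 7 numbers parted by spaces: the turn, a rotation vector about the tool's x, y, z in rad, then the shift along the tool's x, y, z in cm, then the finger opening in cm, from 0 to 9.51. A call has exactly 5 rows; each row shifts and turns the commanded pose from where the row before left it, along the tool's axes as they then stand; what a row does not reach is not made up. A row lasts 1/12 s, in which the tool goes at most 41.7 mm and 7.16 degrees, less where a joint would pass 70% of its speed; a pose out of reach is approached as far as the arm can. A call is refused whole if a number of a shift passes 4.17 or a number of a turn 0.125, either way. A call with a gripper value outside its range is refused whole. The fingers move at their own pace and stop on an object; "newtons" is the grip in N (left out, the last holds). Time passes only in rows, so rows that do not move let the fingers close, or fill a call up. It gives the time, the measured TCP pose, the force, the opening and the grip force at its end, in the units of the state.
- read_state(): the state, without advancing time (a new reading comes with each control period).
- viewer.read_camera(name): name is "scene" or "side" or "wrist"; returns a dict with "img" (420x560x3 uint8, red, green, blue), "z_map" (420x560 float32, m along the optical axis (not along the pixel's ray), 0 where there is no reading), "camera_matrix" (3x3 intrinsics, pixels), "xyz" and "orientation" of the camera in the world; the wrist camera has in their place "T_tool_cam" (4x4, takes a point from camera to tool coordinates, whose origin is the TCP and whose axes are the flange's). Camera axes: x right, y down, z forward; pixel columns grow to the right and rows downward; lengths in m; the calibration is good to about 2 mm. A picture is of the moment at which its call begins: read the wrist's pose just before it.
- order.close_job(): hands the job in; it is judged then, once.
The state is a dict: "time_s": time; "joint_pos": joint angles; "qd": joint speeds; "joint_efforts": joint torques, N m; "ee_pos": TCP position; "eef_rot": TCP orientation; "wrist_force": force on the tool from outside, world axes, zero at the start; "wrist_torque": the same for the moment, N m; "opening": finger opening in m; "grasp_force": force on a finger pad.
Only numpy, scipy, OpenCV 4.12 (cv2) and the standard library are available. Lean on these libraries where they do the work, as an engineer would, in place of code of your own. Each camera call takes 0.05 s, during which the arm holds its last target. There are 200 camera calls.

## Working session

There is one attempt and no reset: what is moved stays moved. The work goes in short steps, Python scripts to look and compute and a tool call to move; the robot and the scene stay as the last step left them, time stands still between calls to the robot, and variables do not carry over. Pictures are saved under pics/ and viewed, at most 10 in all, crops included, and the job is handed in when it is done.

Besides the shell and the picture viewer there is one more tool, called after "Call:" by a JSON object that holds its "name" and its "arguments", one argument or row to a line. drive_tool: Moves the arm, as the interface text tells. Its arguments: {"type":"object","properties":{"steps":{"type":"string"},"newtons":{"type":"number"}},"required":["steps"]}

```bash
mkdir -p pics; ls; cat > h.py <<'E'
import numpy as np, cv2
from scipy.spatial.transform import Rotation as R
from workcell import read_state, viewer, order
def rot(q): return R.from_quat([q[1],q[2],q[3],q[0]]).as_matrix()
def cloud(c):
    z=c["z_map"]; K=np.array(c["camera_matrix"]); v,u=np.mgrid[:z.shape[0],:z.shape[1]]
    P=np.stack([(u-K[0,2])/K[0,0]*z,(v-K[1,2])/K[1,1]*z,z],-1)
    return P@rot(c["orientation"]).T+np.array(c["xyz"])
E
python3 - <<'E'
from h import *
s=read_state(); print({k:np.round(v,3) for k,v in s.items()})
ims=[]
for n in("scene","side"):
    c=viewer.read_camera(n); cv2.imwrite(f"pics/{n}0.png",c["img"][...,::-1]); print(n,c["xyz"],c["orientation"],c["camera_matrix"])
    np.savez(f"{n}0.npz",P=cloud(c),z=c["z_map"],img=c["img"])
E
```

```text
pics
{'time_s': np.float64(0.0), 'joint_pos': array([-1.297,  0.492,  1.559,  0.   ,  1.092, -0.106]), 'qd': array([ 0.   , -0.   ,  0.001,  0.001, -0.002, -0.   ]), 'joint_efforts': array([-2.0000e-03, -6.1266e+01, -2.5819e+01,  6.9000e-02,  4.8000e-02,
       -0.0000e+00]), 'ee_pos': array([ 0.232, -0.58 ,  0.236]), 'eef_rot': array([-0.001,  0.982,  0.189, -0.   ]), 'wrist_force': array([-0.303, -0.801,  0.147]), 'wrist_torque': array([ 0.001,  0.005, -0.01 ]), 'grasp_force': np.float64(0.0), 'opening': np.float64(0.095)}
scene [1.12524607 0.04580416 0.6228579 ] [-0.27796866  0.64550964  0.64793183 -0.29365807] [[426.28315313   0.         281.29198687]
 [  0.         426.28315313 208.30327325]
 [  0.           0.           1.        ]]
side [0.84920498 0.44670978 0.58681185] [-0.12330375  0.27294836  0.88109092 -0.36602482] [[410.21712886   0.         275.56048764]
 [  0.         410.21712886 209.96636099]
 [  0.           0.           1.        ]]
```

View pics/scene0.png

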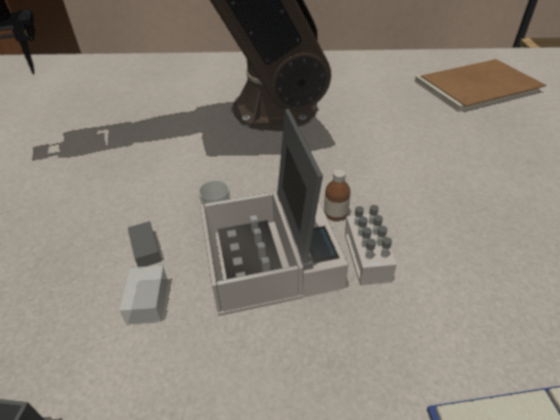

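View pics/side0.png

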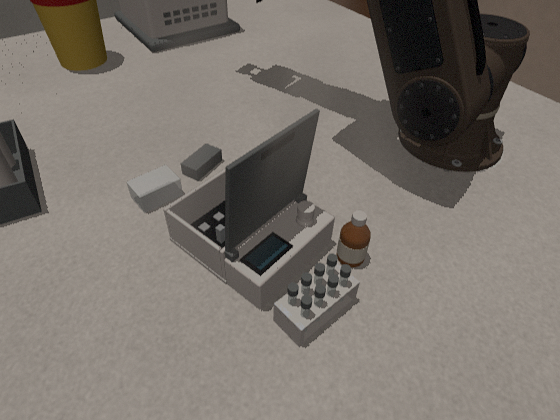

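The scene picture shows the reader's well at (250,250) with the cover standing open at (300,190), the beaker at (214,192), the two boxes at (145,245) and (145,295), the bottle at (338,195) and the rack at (370,245). The side view shows the deck jar at (307,213), behind the cover.

```bash
cat > m.py <<'E'
from h import *
from scipy.optimize import minimize
S=np.load("scene0.npz");D=np.load("side0.npz")
def box(A,u0,v0,u1,v1): 
    m=A["z"][v0:v1,u0:u1]>0; return A["P"][v0:v1,u0:u1][m]
p=np.vstack([box(S,195,110,350,310),box(D,160,100,340,310)])
print("z hist",np.histogram(p[:,2],np.arange(-.01,.3,.01)))
rim=box(S,195,185,300,310); rim=rim[abs(rim[:,2]-.085)<.004]
r=cv2.minAreaRect(rim[:,:2].astype(np.float32)*1000); print("rim",r,len(rim), np.median(rim[:,2]))
wall=box(D,160,100,340,310); wall=wall[(abs(wall[:,2]-.07)<.004)]; 
print("deck",cv2.minAreaRect(wall[:,:2].astype(np.float32)*1000),len(wall))
for nm,A in(("scene",S),("side",D)):
    c=p if 0 else (box(S,275,110,325,260) if nm=="scene" else box(D,220,105,325,260))
    c=c[(c[:,2]>.13)]; 
    m=np.median(c,0)
    for _ in range(5):
        k=c[:1] if 0 else c
        u,s,vt=np.linalg.svd(c-c.mean(0),full_matrices=False); n=vt[2]; d=(c-c.mean(0))@n
        c=c[abs(d)<max(.004,2*d.std())]
    print(nm,"lid n",n,"c",c.mean(0),len(c),"min",c.min(0),"max",c.max(0))
    t=c[c[:,2]>c[:,2].max()-.012]; print(" top ends",t[t[:,0].argmin()],t[t[:,0].argmax()])
for nm,A,b,lo in(("beaker",S,(196,178,232,206),.02),("slide",S,(125,220,165,268),.02),("tip",S,(120,262,168,325),.02),("tipD",D,(125,165,185,212),.02),("slideD",D,(178,140,225,180),.02),("bottle",S,(322,168,354,222),.02),("rack",S,(344,203,398,285),.02),("jar",D,(296,198,320,228),.08)):
    q=box(A,*b); q=q[q[:,2]>lo]; print(nm,np.round(np.percentile(q,[2,50,98],axis=0),3).tolist())
E
python3 m.py
```

```text
z hist (array([10272, 19114,  2124,  1927,  5371,  2429,  2792,  3542,  6120,
        3263,   741,   760,   475,   472,   497,   513,   528,   548,
         554,   597,   598,   635,   656,   675,   698,   694,   785,
        1121,     0,     0]), array([-0.01,  0.  ,  0.01,  0.02,  0.03,  0.04,  0.05,  0.06,  0.07,
        0.08,  0.09,  0.1 ,  0.11,  0.12,  0.13,  0.14,  0.15,  0.16,
        0.17,  0.18,  0.19,  0.2 ,  0.21,  0.22,  0.23,  0.24,  0.25,
        0.26,  0.27,  0.28,  0.29]))
rim ((598.04296875, -30.268272399902344), (201.52676391601562, 150.9911651611328), 14.036382675170898) 1342 0.08387110865819664
deck ((576.5132446289062, 49.5406494140625), (201.39321899414062, 315.1685485839844), 14.47945499420166) 3730
scene lid n [ 0.24814641 -0.96180199  0.11558668] c [0.59180652 0.05822934 0.20620533] 3073 min [0.48233503 0.02450538 0.13000221] max [0.67034385 0.08766221 0.26616807]
 top ends [0.48411454 0.03746584 0.26265844] [0.66690838 0.08766221 0.25936684]
side lid n [-0.24243445  0.96464449 -0.10337575] c [0.58453006 0.06240862 0.20623113] 5535 min [0.48108644 0.02920364 0.13005336] max [0.66865657 0.08897181 0.26680314]
 top ends [0.48166555 0.03988275 0.26452235] [0.66593207 0.08502838 0.26377467]
beaker [[0.441, -0.136, 0.04], [0.456, -0.109, 0.073], [0.521, -0.073, 0.085]]
slide [[0.519, -0.27, 0.022], [0.57, -0.237, 0.031], [0.641, -0.196, 0.044]]
tip [[0.642, -0.234, 0.022], [0.695, -0.202, 0.044], [0.73, -0.174, 0.046]]
tipD [[0.639, -0.236, 0.021], [0.686, -0.186, 0.046], [0.728, -0.077, 0.086]]
slideD [[0.517, -0.27, 0.021], [0.57, -0.232, 0.033], [0.606, -0.103, 0.086]]
bottle [[0.453, 0.106, 0.022], [0.476, 0.139, 0.068], [0.548, 0.165, 0.11]]
rack [[0.516, 0.139, 0.023], [0.605, 0.187, 0.051], [0.657, 0.225, 0.089]]
jar [[0.496, 0.034, 0.081], [0.518, 0.075, 0.104], [0.53, 0.085, 0.107]]
```

```bash
cat > plan.py <<'E'
from h import *
C=np.array([.598,-.0303,0]); g=np.deg2rad(14.2); xr=np.array([-np.sin(g),np.cos(g),0]); yr=np.array([-np.cos(g),-np.sin(g),0]); Z=np.array([0,0,1.])
a=np.deg2rad(40)
t=np.cos(a)*xr-np.sin(a)*Z; Y=-yr; RT=np.c_[np.cross(Y,t),Y,t]; up=np.sin(a)*xr+np.cos(a)*Z
def tcp(T,y=0): # T: upper tip corner (x_r,z) mm
    return C+xr*T[0]/1e3+Z*T[1]/1e3+yr*y-up*.010-t*.022
def B(p): return np.array(p)+20*np.array([np.sin(a),np.cos(a)])  # lower corner -> T
def lidT(th,s=22):
    H=np.array([75,86.]); e=np.array([-np.cos(th),np.sin(th)])
    return H+(180-s)*e if th>a else H+180*e+s*np.array([np.cos(a),-np.sin(a)])
def cur():
    s=read_state(); p=np.array(s["ee_pos"]); Rm=rot(s["eef_rot"])
    tip=p+t*.022+up*.010-C; return s,p,Rm,np.array([tip@xr,tip[2]])*1e3
def rel(p,Rm,target,Rt=RT):
    rv=R.from_matrix(Rm.T@Rt).as_rotvec(); return rv,(Rm.T@(target-p))*100
E
python3 - <<'E'
from plan import *
s,p,Rm,T=cur(); rv,_=rel(p,Rm,p); print("rv",rv,np.linalg.norm(rv))
tg=tcp(B((127,285))); print("target",tg, "B",B((127,285)))
mid=np.array([.45,-.3,.36])
n=15; dr=R.from_rotvec(rv/n).as_matrix(); Rk=Rm
q=[]
for k in range(n):
    Rk=Rk@dr; 
    q.append((Rk.T@((np.array([.60,-.30,.38])-p)/n))*100)
print(rv/n); print(np.round(q,2)); 
print("final shift in tool", RT.T@(tg-np.array([.60,-.30,.38]))*100)
E
```

```text
rv [ 0.62399159  0.71240912 -1.34005309] 1.6409249040803178
target [0.56940332 0.08271299 0.30680177] B [139.85575219 300.32088886]
[ 0.04159944  0.04749394 -0.08933687]
[[ 3.08 -0.59 -0.78]
 [ 3.15 -0.34 -0.62]
 [ 3.2  -0.08 -0.46]
 [ 3.21  0.19 -0.31]
 [ 3.19  0.47 -0.17]
 [ 3.14  0.75 -0.04]
 [ 3.06  1.02  0.07]
 [ 2.95  1.3   0.16]
 [ 2.82  1.56  0.24]
 [ 2.65  1.82  0.3 ]
 [ 2.46  2.06  0.34]
 [ 2.25  2.29  0.36]
 [ 2.02  2.49  0.36]
 [ 1.77  2.68  0.35]
 [ 1.51  2.84  0.31]]
final shift in tool [18.72380352  6.42205113 33.70178287]
```

Call:
{"name": "drive_tool", "arguments": {
  "steps": "0.0416 0.0475 -0.0893 3.08 -0.59 -0.78 0; 0.0416 0.0475 -0.0893 3.15 -0.34 -0.62 0; 0.0416 0.0475 -0.0893 3.2 -0.08 -0.46 0; 0.0416 0.0475 -0.0893 3.21 0.19 -0.31 0; 0.0416 0.0475 -0.0893 3.19 0.47 -0.17 0",
  "newtons": 5
}}

```text
time_s: 0.52
ee_pos: [0.3647, -0.4951, 0.2763]
eef_rot: [-0.124, 0.903, 0.4, 0.097]
wrist_force: [0.1, -1.0, 0.1]
opening: 0.0671
grasp_force: 0.0
```

Call:
{"name": "drive_tool", "arguments": {
  "steps": "0.0416 0.0475 -0.0893 3.14 0.75 -0.04 0; 0.0416 0.0475 -0.0893 3.06 1.02 0.07 0; 0.0416 0.0475 -0.0893 2.95 1.3 0.16 0; 0.0416 0.0475 -0.0893 2.82 1.56 0.24 0; 0.0416 0.0475 -0.0893 2.65 1.82 0.3 0"
}}

```text
time_s: 0.93
ee_pos: [0.4966, -0.4108, 0.3153]
eef_rot: [-0.238, 0.757, 0.58, 0.185]
wrist_force: [-0.2, -0.4, 0.1]
opening: 0.0338
grasp_force: 0.0
```

Call:
{"name": "drive_tool", "arguments": {
  "steps": "0.0416 0.0475 -0.0893 2.46 2.06 0.34 0; 0.0416 0.0475 -0.0893 2.25 2.29 0.36 0; 0.0416 0.0475 -0.0893 2.02 2.49 0.36 0; 0.0416 0.0475 -0.0893 1.77 2.68 0.35 0; 0.0416 0.0475 -0.0893 1.51 2.84 0.31 0"
}}

```text
time_s: 1.35
ee_pos: [0.6285, -0.3266, 0.3542]
eef_rot: [-0.334, 0.555, 0.716, 0.26]
wrist_force: [0.2, 0.0, 1.0]
opening: 0.0023
grasp_force: 0.0
```

```bash
cat > st.py <<'E'
from plan import *
import sys
s,p,Rm,T=cur(); print("t",s["time_s"],"p",p.round(4),"T",T.round(1),"q",np.round(s["joint_pos"],2),"F",np.round(s["wrist_force"],2),"op",s["opening"])
rv,_=rel(p,Rm,p); print("rv left",rv.round(4))
for w in sys.argv[1:]:
    x,z=map(float,w.split(",")); print(w,"shift",rel(p,Rm,tcp((x,z)))[1].round(2))
E
python3 st.py 140,300 140,320
```

```text
t 1.35 p [ 0.6285 -0.3266  0.3542] T [-271.4  347.7] q [-0.73  0.84  0.8   0.56  2.2  -0.81] F [0.2  0.02 1.03] op 0.0022751709557618915
rv left [-0.002  -0.0018  0.0035]
140,300 shift [22.71  4.46 34.62]
140,320 shift [24.24  4.46 33.33]
```

Call:
{"name": "drive_tool", "arguments": {
  "steps": "0 0 0 1.62 0.3 2.22 0; 0 0 0 1.62 0.3 2.22 0; 0 0 0 1.62 0.3 2.22 0; 0 0 0 1.62 0.3 2.22 0; 0 0 0 1.62 0.3 2.22 0"
}}

```text
time_s: 1.77
ee_pos: [0.6083, -0.1893, 0.3441]
eef_rot: [-0.334, 0.557, 0.715, 0.259]
wrist_force: [-0.1, -0.4, 1.0]
opening: 0.0003
grasp_force: 0.0
```

Call:
{"name": "drive_tool", "arguments": {
  "steps": "0 0 0 1.62 0.3 2.22 0; 0 0 0 1.62 0.3 2.22 0; 0 0 0 1.62 0.3 2.22 0; 0 0 0 1.62 0.3 2.22 0; 0 0 0 1.62 0.3 2.22 0"
}}

```text
time_s: 2.18
ee_pos: [0.5892, -0.0528, 0.3349]
eef_rot: [-0.333, 0.557, 0.715, 0.259]
wrist_force: [1.5, 0.1, -0.7]
opening: 0.0005
grasp_force: 0.0
```

```bash
python3 st.py 140,320
```

```text
t 2.1833 p [ 0.5892 -0.0528  0.3349] T [  3.6 328.5] q [-0.46  0.56  1.4   0.64  1.78 -0.77] F [ 1.47  0.11 -0.65] op 0.0004807452627998113
rv left [ 0.0001  0.0007 -0.001 ]
140,320 shift [ 8.13  1.4  10.99]
```

Call:
{"name": "drive_tool", "arguments": {
  "steps": "0 0 0 1.8 0.3 2.4 0; 0 0 0 1.8 0.3 2.4 0; 0 0 0 1.8 0.3 2.4 0; 0 0 0 1.6 0.3 2.2 0; 0 0 0 1.1 0.2 1.5 0"
}}

```text
time_s: 2.6
ee_pos: [0.5692, 0.083, 0.3269]
eef_rot: [-0.334, 0.557, 0.715, 0.259]
wrist_force: [0.2, -0.8, -0.0]
opening: 0.0004
grasp_force: 0.0
```

Call:
{"name": "drive_tool", "arguments": {
  "steps": "0 0 0 0 0 0 0; 0 0 0 0 0 0 0; 0 0 0 0 0 0 0; 0 0 0 0 0 0 0; 0 0 0 0 0 0 0"
}}

```text
time_s: 3.02
ee_pos: [0.5703, 0.0797, 0.327]
eef_rot: [-0.333, 0.558, 0.715, 0.26]
wrist_force: [0.4, -0.1, 0.2]
opening: 0.0001
grasp_force: 0.0
```

```bash
cat > lid.py <<'E'
from plan import *
def lid(c):
    P=cloud(c); Q=P[c["z_map"]>0]-C; X=Q@xr; Yq=Q@yr; z=Q[:,2]
    # edge side strips away from gripper
    m=(abs(Yq)<.097)&(abs(Yq)>.045)&(z>.12)&(z<.30)&(X<.15)&(X>-.11)
    if m.sum()<50: return None
    x=X[m]-.075; zz=z[m]-.086
    th=np.arctan2(zz,-x); r=np.hypot(x,zz); k=(r>.05)&(r<.19)
    return np.median(th[k]),np.percentile(r[k],98),k.sum()
E
python3 st.py 140,300 140,285; python3 - <<'E'
from lid import *
for n in("scene","side"):
    c=viewer.read_camera(n); print(n,lid(c)); cv2.imwrite(f"pics/{n}1.png",c["img"][...,::-1])
E
```

```text
t 3.0167 p [0.5703 0.0797 0.327 ] T [136.7 320.5] q [-0.28  0.49  1.55  0.73  1.62 -0.69] F [ 0.43 -0.14  0.23] op 0.00011260162080433284
rv left [ 0.0012  0.001  -0.0013]
140,300 shift [-1.36 -0.02  1.57]
140,285 shift [-2.51 -0.02  2.54]
scene (np.float64(1.6734224153931838), np.float64(0.1798259480890272), np.int64(1705))
side (np.float64(1.7180281132119597), np.float64(0.1808550214455925), np.int64(3098))
```

View pics/scene1.png

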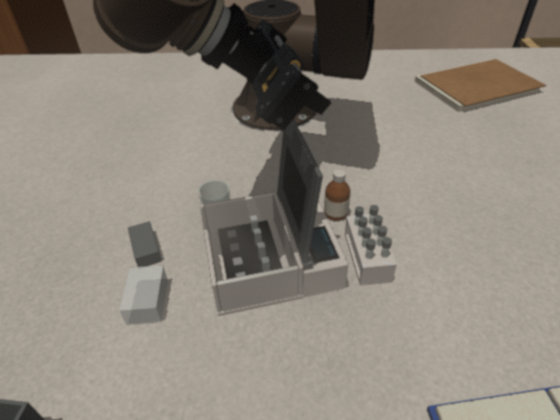

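View pics/side1.png

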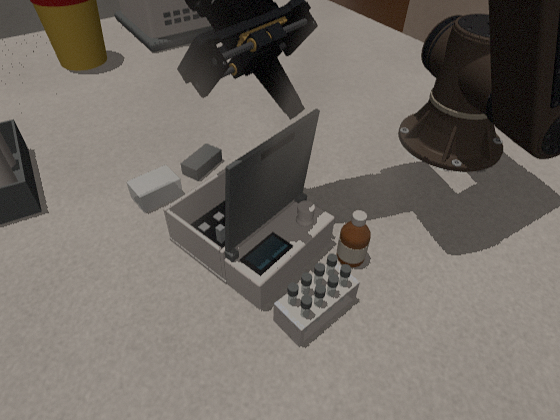

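The cover is at about 1.675 rad in both views. The closed fingers hover above its edge in both pictures, at (318,100) and (295,105). Next I lower the tip behind the edge and pull forward.

Call:
{"name": "drive_tool", "arguments": {
  "steps": "0 0 0 -0.8 0 0.76 0; 0 0 0 -0.8 0 0.76 0; 0 0 0 -0.8 0 0.76 0; 0 0 0 -0.8 0 0.76 0; 0 0 0 -0.8 0 0.76 0"
}}

```text
time_s: 3.53
ee_pos: [0.569, 0.0841, 0.2705]
eef_rot: [-0.334, 0.557, 0.715, 0.259]
wrist_force: [0.3, 0.1, 0.6]
opening: 0.0007
grasp_force: 0.0
```

Call:
{"name": "drive_tool", "arguments": {
  "steps": "0 0 0 0 0 0 0; 0 0 0 -0.2 0 -0.24 0; 0 0 0 -0.3 0 -0.36 0; 0 0 0 -0.34 0 -0.41 0; 0 0 0 -0.34 0 -0.41 0"
}}

```text
time_s: 3.95
ee_pos: [0.574, 0.0658, 0.2733]
eef_rot: [-0.333, 0.557, 0.715, 0.26]
wrist_force: [-0.4, 2.0, 7.1]
opening: 0.0002
grasp_force: 3.5
```

```bash
python3 st.py 61,265; python3 - <<'E'
from lid import *
for n in("scene","side"):
    c=viewer.read_camera(n); print(n,lid(c))
E
```

```text
t 3.95 p [0.574  0.0658 0.2733] T [122.3 266.8] q [-0.3   0.55  1.6   0.72  1.55 -0.77] F [-0.43  2.01  7.14] op 0.00019770555747976613
rv left [0.0011 0.0004 0.0008]
61,265 shift [-4.08 -0.02 -4.58]
scene (np.float64(1.621903122613873), np.float64(0.17986671073030724), np.int64(1294))
side (np.float64(1.6617801554432527), np.float64(0.18101063408865148), np.int64(3318))
```

Call:
{"name": "drive_tool", "arguments": {
  "steps": "0 0 0 -0.34 0 -0.41 0; 0 0 0 -0.34 0 -0.41 0; 0 0 0 -0.34 0 -0.41 0; 0 0 0 -0.34 0 -0.41 0; 0 0 0 -0.34 0 -0.41 0"
}}

```text
time_s: 4.47
ee_pos: [0.5805, 0.0397, 0.2738]
eef_rot: [-0.333, 0.557, 0.715, 0.26]
wrist_force: [-0.6, 1.3, 6.3]
opening: 0.0006
grasp_force: 2.7
```

Call:
{"name": "drive_tool", "arguments": {
  "steps": "0 0 0 -0.34 0 -0.41 0; 0 0 0 -0.34 0 -0.41 0; 0 0 0 -0.34 0 -0.41 0; 0 0 0 -0.34 0 -0.41 0; 0 0 0 -0.34 0 -0.41 0"
}}

```text
time_s: 4.88
ee_pos: [0.5868, 0.0138, 0.2724]
eef_rot: [-0.333, 0.557, 0.715, 0.259]
wrist_force: [-0.6, 2.0, -0.5]
opening: 0.0005
grasp_force: 0.4
```

```bash
python3 - <<'E'
from lid import *
for n in("scene","side"):
    c=viewer.read_camera(n); print(n,lid(c))
from plan import *
def show(a): 
    s,p,Rm,T=cur(); print(T.round(1),[rel(p,Rm,tcp(w))[1].round(2).tolist() for w in a],np.round(s["wrist_force"],1))
show([(52,265),(60,310),(-65,310),(-70,230),tuple(lidT(1.0)),tuple(lidT(.9))]); print(lidT(1.0),lidT(.9))
E
```

```text
scene (np.float64(1.357697644632985), np.float64(0.18058830474584334), np.int64(514))
side (np.float64(1.3748077369211267), np.float64(0.18122731454143948), np.int64(4203))
[ 68.5 265.8] [[-1.12, -0.01, -1.21], [2.84, -0.01, -3.5], [-5.21, 0.01, -13.06], [-11.65, 0.01, -8.29], [-8.66, 0.0, -3.02], [-10.19, 0.0, -3.41]] [ 0.5 -0.5  0. ]
[-10.36776433 218.9524156 ] [-23.21437499 209.76565172]
```

Call:
{"name": "drive_tool", "arguments": {
  "steps": "0 0 0 -0.37 0 -0.41 0; 0 0 0 -0.37 0 -0.41 0; 0 0 0 -0.37 0 -0.41 0; 0 0 0 0.9 0 -1.55 0; 0 0 0 0.9 0 -1.55 0"
}}

```text
time_s: 5.4
ee_pos: [0.5938, -0.014, 0.3054]
eef_rot: [-0.334, 0.557, 0.715, 0.259]
wrist_force: [0.6, -0.0, 0.1]
opening: 0.0005
grasp_force: 0.0
```

Call:
{"name": "drive_tool", "arguments": {
  "steps": "0 0 0 -1.35 0 -1.61 0; 0 0 0 -1.35 0 -1.61 0; 0 0 0 -1.35 0 -1.61 0; 0 0 0 -1.35 0 -1.61 0; 0 0 0 -1.35 0 -1.61 0"
}}

```text
time_s: 5.82
ee_pos: [0.6197, -0.1167, 0.3058]
eef_rot: [-0.333, 0.557, 0.715, 0.259]
wrist_force: [-0.1, 0.2, 0.5]
opening: 0.0004
grasp_force: 0.0
```

Call:
{"name": "drive_tool", "arguments": {
  "steps": "0 0 0 -1.3 0 1.09 0; 0 0 0 -1.3 0 1.09 0; 0 0 0 -1.3 0 1.09 0; 0 0 0 -1.3 0 1.09 0; 0 0 0 -1.3 0 1.09 0"
}}

```text
time_s: 6.23
ee_pos: [0.6195, -0.1159, 0.2201]
eef_rot: [-0.333, 0.557, 0.715, 0.259]
wrist_force: [0.3, -0.0, 1.2]
opening: 0.0008
grasp_force: 0.0
```

```bash
cat > look.py <<'E'
from lid import *
import sys
c=viewer.read_camera("side"); print("side",lid(c)); print("scene",lid(viewer.read_camera("scene")))
s,p,Rm,T=cur(); print(s["time_s"],T.round(1),np.round(s["wrist_force"],1))
for w in map(float,sys.argv[1:]): print(w,lidT(w).round(1),rel(p,Rm,tcp(lidT(w)))[1].round(2))
E
python3 look.py 1.1 1.0 .9 .8
```

```text
side (np.float64(1.2263775085219046), np.float64(0.1810651159017056), np.int64(4444))
scene (np.float64(1.217851030632485), np.float64(0.18045280649957418), np.int64(1133))
6.3333 [-64.5 212.1] [-0.3  1.2  0.4]
1.1 [  3.3 226.8] [5.48 0.05 4.26]
1.0 [-10.4 219. ] [3.99 0.06 3.71]
0.9 [-23.2 209.8] [2.47 0.06 3.32]
0.8 [-35.1 199.3] [0.91 0.06 3.08]
```

Call:
{"name": "drive_tool", "arguments": {
  "steps": "0 0 0 0.7 0.02 0.66 0; 0 0 0 0.8 0.02 0.74 0; 0 0 0 0.8 0.02 0.74 0; 0 0 0 0.8 0 0.74 0; 0 0 0 0.8 0 0.74 0"
}}

```text
time_s: 6.75
ee_pos: [0.6069, -0.0625, 0.2287]
eef_rot: [-0.333, 0.557, 0.716, 0.259]
wrist_force: [0.5, -0.3, 0.6]
opening: 0.0003
grasp_force: 0.0
```

Call:
{"name": "drive_tool", "arguments": {
  "steps": "0 0 0 0 0 0 0; 0 0 0 0 0 0 0; 0 0 0 0 0 0 0; 0 0 0 0 0 0 0; 0 0 0 0 0 0 0"
}}

```text
time_s: 7.17
ee_pos: [0.6073, -0.0645, 0.2274]
eef_rot: [-0.333, 0.557, 0.715, 0.259]
wrist_force: [-0.3, 0.4, 0.1]
opening: 0.0003
grasp_force: 0.0
```

```bash
python3 look.py 1.0 .9 .8
```

```text
side (np.float64(1.1080002625675047), np.float64(0.18065254760350716), np.int64(4520))
scene (np.float64(1.0997716685688645), np.float64(0.18026962707871366), np.int64(1571))
7.2667 [-12.  220.9] [-1.2 -0.4 -0.2]
1.0 [-10.4 219. ] [-0.04 -0.06  0.25]
0.9 [-23.2 209.8] [-1.57 -0.06 -0.14]
0.8 [-35.1 199.3] [-3.13 -0.05 -0.38]
```

Call:
{"name": "drive_tool", "arguments": {
  "steps": "0 0 0 0 0 0 0; 0 0 0 0 0 0 0; 0 0 0 0 0 0 0; 0 0 0 0 0 0 0; 0 0 0 0 0 0 0"
}}

```text
time_s: 7.68
ee_pos: [0.6072, -0.0641, 0.2275]
eef_rot: [-0.333, 0.557, 0.715, 0.259]
wrist_force: [0.3, -0.8, -0.3]
opening: 0.0001
grasp_force: 0.7
```

Call:
{"name": "drive_tool", "arguments": {
  "steps": "0 0 0 0 0 0 0; 0 0 0 0 0 0 0; 0 0 0 0 0 0 0; 0 0 0 0 0 0 0; 0 0 0 0 0 0 0"
}}

```text
time_s: 8.1
ee_pos: [0.6072, -0.064, 0.2276]
eef_rot: [-0.333, 0.557, 0.715, 0.259]
wrist_force: [0.2, -1.9, -0.5]
opening: 0.0003
grasp_force: 0.6
```

Call:
{"name": "drive_tool", "arguments": {
  "steps": "0 0 0 0 0 0 0; 0 0 0 0 0 0 0; 0 0 0 0 0 0 0; 0 0 0 0 0 0 0; 0 0 0 0 0 0 0"
}}

```text
time_s: 8.52
ee_pos: [0.6071, -0.064, 0.2276]
eef_rot: [-0.333, 0.557, 0.715, 0.259]
wrist_force: [-0.7, -1.5, -0.4]
opening: 0.0003
grasp_force: 0.6
```

```bash
python3 look.py 1.0 .9 .8; python3 -c "
from h import *
cv2.imwrite('pics/side2.png',viewer.read_camera('side')['img'][...,::-1])"
```

```text
side (np.float64(1.0707020636303568), np.float64(0.18050457951196475), np.int64(4510))
scene (np.float64(1.0696168771199799), np.float64(0.18022718933317936), np.int64(1685))
8.6167 [-11.6 221.1] [ 0.4 -1.1 -0.8]
1.0 [-10.4 219. ] [-0.08 -0.06  0.24]
0.9 [-23.2 209.8] [-1.61 -0.06 -0.15]
0.8 [-35.1 199.3] [-3.18 -0.06 -0.39]
```

View pics/side2.png

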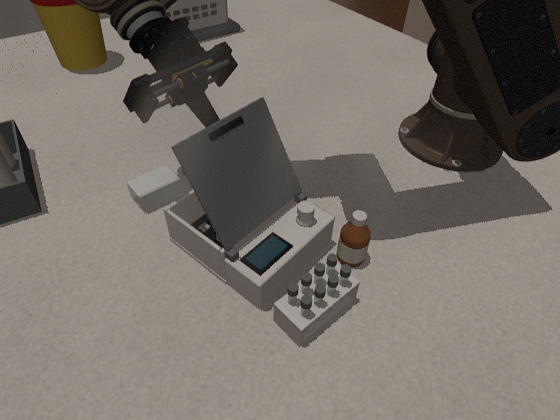

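The cover now rests on the finger at about 1.05 rad: the fingertip is under the edge near (212,125) and nothing else has moved. Next I lower it.

```bash
python3 - <<'E'
from plan import *
ths=[1.0,.92,.84,.76,.68,.6,.52,.44,.36,.3,.24,.18,.13,.08,.04,0,-.03]
s,p,Rm,T=cur(); P=p
for i,th in enumerate(ths):
    q=tcp(lidT(th)); d=RT.T@(q-P)*100/5; P=q; print(th,lidT(th).round(1),d.round(3)[[0,2]])
E
```

```text
1.0 [-10.4 219. ] [-0.017  0.048]
0.92 [-20.7 211.7] [-0.244 -0.065]
0.84 [-30.5 203.7] [-0.249 -0.046]
0.76 [-39.5 194.8] [-0.251 -0.026]
0.68 [-48.1 185. ] [-0.261 -0.005]
0.6 [-56.7 173.5] [-0.287  0.017]
0.52 [-64.4 161.3] [-0.285  0.04 ]
0.44 [-71.  148.5] [-0.281  0.062]
0.36 [-76.6 135.3] [-0.275  0.085]
0.3 [-80.1 125.1] [-0.201  0.078]
0.24 [-83.  114.6] [-0.196  0.09 ]
0.18 [-85.2 104.1] [-0.191  0.101]
0.13 [-86.6  95.2] [-0.154  0.093]
0.08 [-87.6  86.2] [-0.149  0.101]
0.04 [-88.   79.1] [-0.116  0.086]
0 [-88.1  71.9] [-0.112  0.09 ]
-0.03 [-88.1  66.5] [-0.082  0.071]
```

Call:
{"name": "drive_tool", "arguments": {
  "steps": "0 0 0 -0.25 -0.01 -0.04 0; 0 0 0 -0.25 -0.01 -0.04 0; 0 0 0 -0.25 -0.01 -0.03 0; 0 0 0 -0.25 -0.01 -0.03 0; 0 0 0 -0.25 -0.01 -0.03 0"
}}

```text
time_s: 9.08
ee_pos: [0.609, -0.0734, 0.2189]
eef_rot: [-0.333, 0.557, 0.715, 0.259]
wrist_force: [0.2, 1.1, -0.0]
opening: -0.0
grasp_force: 0.0
```

Call:
{"name": "drive_tool", "arguments": {
  "steps": "0 0 0 -0.25 0 -0.04 0; 0 0 0 -0.25 0 -0.04 0; 0 0 0 -0.25 0 -0.04 0; 0 0 0 -0.25 0 -0.04 0; 0 0 0 -0.25 0 -0.04 0"
}}

```text
time_s: 9.5
ee_pos: [0.6114, -0.0827, 0.2107]
eef_rot: [-0.333, 0.557, 0.715, 0.259]
wrist_force: [0.3, -0.9, -1.2]
opening: 0.0003
grasp_force: 0.1
```

Call:
{"name": "drive_tool", "arguments": {
  "steps": "0 0 0 -0.25 0 -0.03 0; 0 0 0 -0.25 0 -0.03 0; 0 0 0 -0.25 0 -0.03 0; 0 0 0 -0.25 0 -0.03 0; 0 0 0 -0.25 0 -0.03 0"
}}

```text
time_s: 9.92
ee_pos: [0.6136, -0.0916, 0.202]
eef_rot: [-0.333, 0.557, 0.715, 0.259]
wrist_force: [0.7, -0.2, -0.2]
opening: 0.0005
grasp_force: 0.2
```

```bash
python3 look.py .76 .68 .6
```

```text
side (np.float64(0.8372114040258669), np.float64(0.17987484083752586), np.int64(4401))
scene (np.float64(0.8310119575443122), np.float64(0.18007347565942183), np.int64(2450))
10.0167 [-40.1 195.3] [ 0.6 -1.4 -1.3]
0.76 [-39.5 194.8] [ 0.   -0.01  0.08]
0.68 [-48.1 185. ] [-1.3  -0.01  0.05]
0.6 [-56.7 173.5] [-2.74 -0.01  0.14]
```

Call:
{"name": "drive_tool", "arguments": {
  "steps": "0 0 0 -0.26 0 0 0; 0 0 0 -0.26 0 0 0; 0 0 0 -0.26 0 0 0; 0 0 0 -0.26 0 0 0; 0 0 0 -0.26 0 0 0"
}}

```text
time_s: 10.43
ee_pos: [0.6156, -0.0997, 0.1921]
eef_rot: [-0.333, 0.557, 0.715, 0.259]
wrist_force: [0.9, -0.8, 0.5]
opening: 0.0005
grasp_force: 0.2
```

Call:
{"name": "drive_tool", "arguments": {
  "steps": "0 0 0 -0.28 0 0.02 0; 0 0 0 -0.28 0 0.02 0; 0 0 0 -0.28 0 0.02 0; 0 0 0 -0.28 0 0.03 0; 0 0 0 -0.28 0 0.03 0"
}}

```text
time_s: 10.85
ee_pos: [0.6176, -0.1075, 0.1805]
eef_rot: [-0.333, 0.557, 0.715, 0.259]
wrist_force: [0.2, -1.5, -0.5]
opening: 0.0007
grasp_force: 0.3
```

Call:
{"name": "drive_tool", "arguments": {
  "steps": "0 0 0 -0.28 0 0.04 0; 0 0 0 -0.28 0 0.04 0; 0 0 0 -0.28 0 0.04 0; 0 0 0 -0.28 0 0.04 0; 0 0 0 -0.28 0 0.04 0"
}}

```text
time_s: 11.27
ee_pos: [0.6195, -0.1147, 0.1685]
eef_rot: [-0.333, 0.557, 0.715, 0.259]
wrist_force: [-0.3, 0.3, 0.2]
opening: 0.0004
grasp_force: 0.3
```

Call:
{"name": "drive_tool", "arguments": {
  "steps": "0 0 0 -0.28 0 0.06 0; 0 0 0 -0.28 0 0.06 0; 0 0 0 -0.28 0 0.06 0; 0 0 0 -0.28 0 0.06 0; 0 0 0 -0.28 0 0.06 0"
}}

```text
time_s: 11.68
ee_pos: [0.6211, -0.1212, 0.1559]
eef_rot: [-0.333, 0.557, 0.715, 0.259]
wrist_force: [0.4, -0.2, -0.7]
opening: 0.0005
grasp_force: 0.4
```

```bash
sed -i 's/(z>.12)/(z>.1)/' lid.py; python3 look.py .44 .36 .3 .24 .1 0;  python3 -c "
from h import *
cv2.imwrite('pics/side3.png',viewer.read_camera('side')['img'][...,::-1])"
```

```text
side (np.float64(0.5289388373635471), np.float64(0.1790223692215099), np.int64(3966))
scene (np.float64(0.5164017181319359), np.float64(0.17976215525032563), np.int64(3175))
11.7833 [-70.6 149.1] [ 0.4 -1.3 -1.2]
0.44 [-71.  148.5] [-0.07 -0.    0.01]
0.36 [-76.6 135.3] [-1.44 -0.    0.43]
0.3 [-80.1 125.1] [-2.45 -0.    0.82]
0.24 [-83.  114.6] [-3.43 -0.    1.27]
0.1 [-87.2  89.8] [-5.61  0.    2.54]
0.0 [-88.1  71.9] [-7.04  0.    3.63]
```

View pics/side3.png

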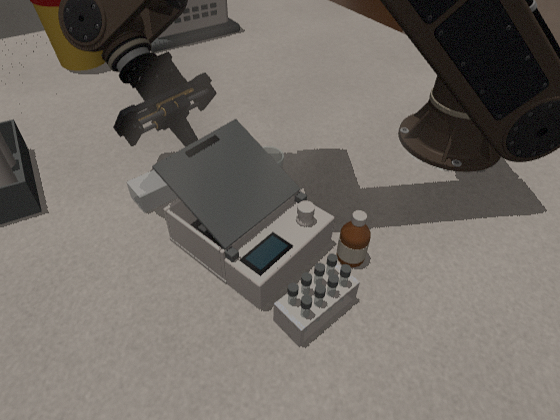

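The picture shows the cover about 0.47 rad open, still riding on the finger at (190,140), with the bystanders undisturbed. Next I continue, more slowly.

Call:
{"name": "drive_tool", "arguments": {
  "steps": "0 0 0 -0.28 0 0.08 0; 0 0 0 -0.28 0 0.08 0; 0 0 0 -0.28 0 0.09 0; 0 0 0 -0.28 0 0.09 0; 0 0 0 -0.28 0 0.09 0"
}}

```text
time_s: 12.25
ee_pos: [0.6225, -0.1268, 0.1424]
eef_rot: [-0.333, 0.557, 0.715, 0.259]
wrist_force: [0.2, -1.2, -0.2]
opening: 0.0006
grasp_force: 0.5
```

Call:
{"name": "drive_tool", "arguments": {
  "steps": "0 0 0 -0.2 0 0.08 0; 0 0 0 -0.2 0 0.08 0; 0 0 0 -0.2 0 0.08 0; 0 0 0 -0.2 0 0.08 0; 0 0 0 -0.2 0 0.08 0"
}}

```text
time_s: 12.67
ee_pos: [0.6233, -0.13, 0.1323]
eef_rot: [-0.333, 0.557, 0.715, 0.259]
wrist_force: [0.7, -2.0, 0.4]
opening: 0.0003
grasp_force: 0.7
```

Call:
{"name": "drive_tool", "arguments": {
  "steps": "0 0 0 -0.2 0 0.09 0; 0 0 0 -0.2 0 0.09 0; 0 0 0 -0.2 0 0.09 0; 0 0 0 -0.2 0 0.09 0; 0 0 0 -0.2 0 0.09 0"
}}

```text
time_s: 13.08
ee_pos: [0.624, -0.1329, 0.1217]
eef_rot: [-0.333, 0.557, 0.715, 0.259]
wrist_force: [1.0, -2.3, -0.4]
opening: 0.0004
grasp_force: 0.8
```

```bash
python3 look.py .24 .18 .13 .08 .04 0 -.04
```

```text
side (np.float64(0.3332773993490229), np.float64(0.17911783084122662), np.int64(3510))
scene (np.float64(0.3172857974930007), np.float64(0.17887480879501086), np.int64(3376))
13.1833 [-82.6 114.9] [ 0.4 -2.3 -1.8]
0.24 [-83.  114.6] [-0.04 -0.   -0.01]
0.18 [-85.2 104.1] [-1.  -0.   0.5]
0.13 [-86.6  95.2] [-1.77 -0.    0.96]
0.08 [-87.6  86.2] [-2.51 -0.    1.46]
0.04 [-88.   79.1] [-3.09  0.    1.89]
0.0 [-88.1  71.9] [-3.65  0.    2.35]
-0.04 [-88.   64.7] [-4.19  0.    2.82]
```

Call:
{"name": "drive_tool", "arguments": {
  "steps": "0 0 0 -0.2 0 0.1 0; 0 0 0 -0.2 0 0.1 0; 0 0 0 -0.2 0 0.1 0; 0 0 0 -0.2 0 0.1 0; 0 0 0 -0.2 0 0.1 0"
}}

```text
time_s: 13.6
ee_pos: [0.6246, -0.1354, 0.1108]
eef_rot: [-0.333, 0.557, 0.715, 0.259]
wrist_force: [0.2, -1.6, -1.5]
opening: 0.0001
grasp_force: 0.8
```

Call:
{"name": "drive_tool", "arguments": {
  "steps": "0 0 0 -0.15 0 0.09 0; 0 0 0 -0.15 0 0.09 0; 0 0 0 -0.15 0 0.09 0; 0 0 0 -0.15 0 0.09 0; 0 0 0 -0.15 0 0.09 0"
}}

```text
time_s: 14.02
ee_pos: [0.625, -0.1367, 0.1022]
eef_rot: [-0.333, 0.557, 0.715, 0.259]
wrist_force: [0.3, -2.6, -0.5]
opening: 0.0004
grasp_force: 1.0
```

Call:
{"name": "drive_tool", "arguments": {
  "steps": "0 0 0 -0.15 0 0.1 0; 0 0 0 -0.15 0 0.1 0; 0 0 0 -0.15 0 0.1 0; 0 0 0 -0.15 0 0.1 0; 0 0 0 -0.15 0 0.1 0"
}}

```text
time_s: 14.43
ee_pos: [0.6253, -0.1378, 0.0932]
eef_rot: [-0.333, 0.557, 0.715, 0.259]
wrist_force: [1.1, -3.3, -0.7]
opening: 0.0006
grasp_force: 1.4
```

Call:
{"name": "drive_tool", "arguments": {
  "steps": "0 0 0 -0.11 0 0.09 0; 0 0 0 -0.11 0 0.09 0; 0 0 0 -0.11 0 0.09 0; 0 0 0 -0.11 0 0.09 0; 0 0 0 -0.11 0 0.09 0"
}}

```text
time_s: 14.85
ee_pos: [0.6253, -0.1379, 0.0862]
eef_rot: [-0.333, 0.557, 0.715, 0.259]
wrist_force: [1.2, -4.5, -1.4]
opening: 0.0003
grasp_force: 1.9
```

```bash
sed -i 's/(z>.1)/(z>.088)/;s/r>.05/r>.1/' lid.py; python3 look.py 0.04 0 -.04 -.07
```

```text
side (np.float64(0.1235319986718011), np.float64(0.1796635272533823), np.int64(1733))
scene (np.float64(0.11045227805957442), np.float64(0.17886435558961772), np.int64(2102))
14.95 [-87.7  79.5] [ 1.  -5.2 -1.8]
0.04 [-88.   79.1] [-0.05 -0.    0.01]
0.0 [-88.1  71.9] [-0.61 -0.    0.46]
-0.04 [-88.   64.7] [-1.16 -0.    0.93]
-0.07 [-87.7  59.3] [-1.55 -0.    1.3 ]
```

Call:
{"name": "drive_tool", "arguments": {
  "steps": "0 0 0 -0.13 0 0.06 0; 0 0 0 -0.13 0 0.06 0; 0 0 0 -0.13 0 0.06 0; 0 0 0 -0.13 0 0.06 0; 0 0 0 -0.13 0 0.06 0"
}}

```text
time_s: 15.37
ee_pos: [0.6256, -0.1392, 0.0792]
eef_rot: [-0.334, 0.557, 0.715, 0.259]
wrist_force: [-0.4, 1.1, -0.5]
opening: 0.0004
grasp_force: 0.4
```

Call:
{"name": "drive_tool", "arguments": {
  "steps": "0 0 0 -0.12 0 0.07 0; 0 0 0 -0.12 0 0.07 0; 0 0 0 -0.12 0 0.07 0; 0 0 0 -0.12 0 0.07 0; 0 0 0 -0.12 0 0.07 0"
}}

```text
time_s: 15.78
ee_pos: [0.626, -0.1407, 0.0725]
eef_rot: [-0.333, 0.557, 0.715, 0.259]
wrist_force: [0.2, -0.1, -0.9]
opening: 0.0007
grasp_force: 0.0
```

```bash
python3 look.py 0 -.04 -.07
```

```text
side (np.float64(0.06549620175227372), np.float64(0.1797494179108197), np.int64(1625))
scene (np.float64(0.05252836457152944), np.float64(0.17875975865718485), np.int64(2068))
15.8833 [-90.6  65.9] [1.2 0.3 0.4]
0.0 [-88.1  71.9] [ 0.62  0.   -0.19]
-0.04 [-88.   64.7] [0.07 0.   0.28]
-0.07 [-87.7  59.3] [-0.32  0.    0.65]
```

Call:
{"name": "drive_tool", "arguments": {
  "steps": "0 0 0 -0.2 0 0 0; 0 0 0 -0.2 0 -0.1 0; 0 0 0 0 0 -0.8 0; 0 0 0 0 0 -1.5 0; 0 0 0 0 0 -2 0"
}}

```text
time_s: 16.3
ee_pos: [0.6347, -0.1759, 0.098]
eef_rot: [-0.334, 0.557, 0.715, 0.259]
wrist_force: [0.1, -0.5, 0.1]
opening: 0.0005
grasp_force: 0.0
```

Call:
{"name": "drive_tool", "arguments": {
  "steps": "0 0 0 0 0 -2 0; 0 0 0 0 0 -2 0; 0 0 0 0 0 -2 0; 0 0 0 0 0 -1 0; 0 0 0 0 0 0 0"
}}

```text
time_s: 16.72
ee_pos: [0.6484, -0.2298, 0.1443]
eef_rot: [-0.332, 0.558, 0.715, 0.26]
wrist_force: [-0.1, 0.2, 0.0]
opening: 0.0005
grasp_force: 0.0
```

Call:
{"name": "drive_tool", "arguments": {
  "steps": "0 0 0 0.8 0 -1 0; 0 0 0 0.8 0 -1 0; 0 0 0 0.8 0 -1 0; 0 0 0 0 0 0 0; 0 0 0 0 0 0 0"
}}

```text
time_s: 17.13
ee_pos: [0.65, -0.235, 0.1816]
eef_rot: [-0.332, 0.557, 0.716, 0.259]
wrist_force: [-0.5, 0.6, 0.2]
opening: 0.0007
grasp_force: 0.0
```

```bash
python3 look.py; python3 -c "
from h import *
cv2.imwrite('pics/scene4.png',viewer.read_camera('scene')['img'][...,::-1])"
```

```text
side (np.float64(0.06504246468702587), np.float64(0.17971772662065835), np.int64(1630))
scene (np.float64(0.052469510393556795), np.float64(0.17877049011954632), np.int64(2074))
17.2333 [-187.6  173.8] [-0.6  0.1 -0.2]
```

View pics/scene4.png

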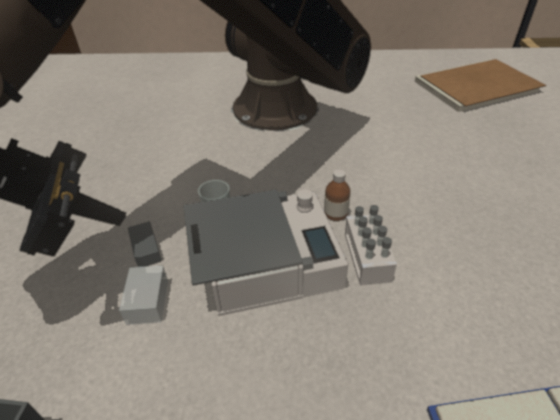

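The cover lies level on the reader (centre at about (240,235)). The gripper is clear at (60,195), and all the bystanders are where they were.

```bash
python3 -c "
from h import *
print(order.close_job())"
```

```text
the job is handed in; nothing more can be done
None
```

The cover was tipped forward, caught on the finger at about 1.05 rad, and lowered slowly until fully shut; the gripper is clear, the bystanders look unmoved in the last picture, and the job is handed in (no verdict came back).

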